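# Clamp the chassis plate with the eccentric knob

### The job

Lay the carbon-fibre chassis plate flat in the work holder, in the lane between the sprung fence and the eccentric knob, right way up with its slotted end close to the end stop, and let go of it. Then turn the knob clockwise until its lobe clamps the plate against the fence with about 10 N, never squeezing it with more than 20 N, and let go with the plate staying clamped. Leave the other things on the table where they are.

Things in the scene. Friction and masses are not known exactly. Their poses are not given: they have to be found in the camera images.
- plate: The chassis plate: black carbon, 160 x 60 x 6 mm (own x, y, z), about 160 g, at the start lying flat on the table. Two long slots mark its +x half. A bare aluminium motor mount stands on it. Origin: centre of the underside; z up.
- mount (a point): On the plate: centre of the top of its motor mount, a block 20 mm (plate x) by 36 mm (plate y), standing 30 mm over the plate, so this point is 36 mm over the underside and 20 mm to -x of the plate's centre. Grip it from above across its 20 mm.
- holder: The work holder, fixed: dark steel base 220 x 170 x 12 mm (x, y, z) with an end stop, a sprung fence along its +y side and the eccentric knob on its -y side. Origin: centre of its underside. The plate goes into the lane between fence and knob, its x along the holder's x.
- lane (a point): On the base's top (12 mm up): a good place for the plate's origin in the lane. It leaves 2.5 mm to the knob in its home position, 4 mm to the end stop (a block 12 mm high across the lane's +x end; 0 to 12 mm is close enough) and 2.5 to 8.5 mm to the fence.
- fence_mid (a point): Point on the base where the fence's face stands at its nearest, 65 mm from the knob's edge at home. The fence, an aluminium bar 150 mm long along holder x, 17 mm high, is bolted in slots: its face really stands 0 to 6 mm further to +y, not reported. It is sprung and gives about 1 mm for every 20 N, to +y.
- cam: The eccentric knob. Origin: on its upright axis at the base's top; z up. A steel disc of radius 28 mm, z = 1 to 15 mm, its centre 16 mm off the axis to the knob's own -y. Turned clockwise from above by a from home (own x along holder x; starts at 0 to 0.25 rad) its edge has moved 16 mm x (1 - cos a) to the plate. Limit 2.4 rad.
- knob_grip (a point): On the knob's axis, 54 mm over the base: the middle of its black grip bar, 50 mm (knob x) by 14 mm (knob y), from 34 to 66 mm over the base; grip it from above across the 14 mm. It takes about 0.13 N m to turn and stays where it is left, also under load. The plate is clamped at some 0.8 to 1.4 rad; each newton then adds 0.03 (at 0.9 rad) to 0.038 N m (at 1.3) as felt.
- jar: Bystander: closed yellow nylon body clip jar, 54 mm across, 65 mm tall. Origin: centre of its underside.
- pinion: Bystander: small steel pinion gear with hub, 25 mm across, 14 mm tall. Origin: centre of its underside.
- wheel: Bystander: spare wheel with black tyre lying flat, 62 mm across, 26 mm tall. Origin: centre of its underside.
- battery: Bystander: grey battery pack 138 x 46 x 25 mm. Origin: centre of its underside.
Not all that is in view belongs to the job. Leave any blue look-alike of the plate alone.

How it is judged:
By the outcome, as a careful person would: the job done as asked, in the order asked, and still so for the second after the job is handed in, with the robot touching nothing.
It also fails if it takes over 72 s, if anything falls off the work surface, if the arm or the gripper's body presses on something with over 40 N, if the wrist force passes 120 N, or if a joint passes its speed limit or range.

### The arm

A 7-joint arm with a two-finger parallel gripper is mounted at the origin on the work surface. World frame = base frame: x ahead of the robot, y to its left, z up, the work surface at z = 0. Lengths are in m, angles in rad, forces in N, time in s.
With the tool pointing down it reaches from about 0.4 to 0.85 m from the base axis. Payload 6.9 kg.
Tool frame: the origin (TCP) lies at the very end of the fingers, on their centre line; the grasp point (between the pads) lies 19 mm behind it; z points along the fingers, y is the line along which they close (so a half turn about z gives the same grasp; the last joint's range is limited). The gripper opens to 85 mm and grips with 20 to 120 N. Pads are 22 mm wide; open, the fingers measure 114 mm over their backs; the gripper's body (76 mm by 85 mm) begins 54 mm behind the grasp point. The pads swing forward as they close: fully open they stand 13 mm farther back than shut.
Start: joints at [1.399, 0.507, -0.238, 1.5, 0.126, 1.149, -0.155], TCP at [0.171, -0.601, 0.231] pointing down, gripper open.
Joint ranges: [-3.08, 3.08], [-0.24, 2.05], [-1.43, 1.35], [0, 2.5], [-1.52, 4.66], [0.17, 1.96], [-2.89, 2.89]. Speed limits (rad/s): [2.39, 2.39, 3.14, 3.14, 3.14, 3.14, 3.14].

### API

Orientations are given as a unit quaternion [w, x, y, z].
In Python, from station import manip gives the robot as it stands. The module is installed in compiled form; this text tells all that it offers.
- The arm moves only by the tool send_rows, never from a script. Its argument "deltas" is a list of rows, each an object of numbers: "x", "y", "z": the shift along the tool's x, y, z in m; "wx", "wy", "wz": the turn, a rotation vector about the tool's x, y, z in degrees. A call has 1 to 20 rows; each row is the pose to reach, as a shift and turn from the pose commanded when the call began, along the tool's axes at that moment; what a row does not reach only later rows make up. A row lasts 1/8 s, in which the tool goes at most 62.5 mm and 10.7 degrees, less where a joint would pass 70% of its speed; a pose out of reach is approached as far as the arm can. A call with a gripper value outside its range is refused whole. "grip" is the finger opening in m, from 0 to 0.0854, set as the call begins (left out, the last holds). The fingers move at their own pace and stop on an object; "grip_force" is the grip in N (left out, the last holds). Time passes only in rows, so rows that repeat a pose let the fingers close. It gives the time, the measured TCP pose, the force, the opening and the grip force at its end, in the units of the state.
- manip.get_obs(): the state, without advancing time (a new reading comes with each control period).
- manip.read_camera(name): name is "scene" or "top"; returns the picture (480x640x3 uint8, blue, green, red); there is no depth.
- manip.camera_model(name): a dict with "fx", "fy", "cx", "cy" (pixels), "world_to_cam" (4x4, takes a point from world to camera coordinates). Camera axes: x right, y down, z forward; pixel columns grow to the right and rows downward; lengths in m; the calibration is good to about 2 mm. A picture is of the moment at which its call begins. camera_model takes no time and is no camera call.
- manip.hand_in(): hands the job in; it is judged then, once.
The state is a dict: "time_s": time; "qpos": joint angles; "joint_velocities": joint speeds; "joint_torque": joint torques, N m; "tcp_pos": TCP position; "tcp_rot": TCP orientation; "ft_force": force on the tool from outside, world axes, zero at the start; "moment": the same for the moment, N m; "width": opening from 0.0 (shut) to 1.0 (fully open); "finger_force": force on a finger pad.
Only numpy, scipy, OpenCV 4.12 (cv2) and the standard library are available. Lean on these libraries where they do the work, as an engineer would, in place of code of your own. Each camera call takes 0.05 s, during which the arm holds its last target. There are 200 camera calls.

## Working session

There is one attempt and no reset: what is moved stays moved. The work goes in short steps, Python scripts to look and compute and a tool call to move; the robot and the scene stay as the last step left them, time stands still between calls to the robot, and variables do not carry over. Pictures are saved under pics/ and viewed, at most 10 in all, crops included, and the job is handed in when it is done.

Besides the shell and the picture viewer there is one more tool, called after "Call:" as a command line: name --argument value ..., lists and objects as JSON in quotes. send_rows: Moves the arm, as the interface text tells. Its arguments: {"type":"object","properties":{"deltas":{"type":"array","items":{"type":"object","properties":{"x":{"type":"number"},"y":{"type":"number"},"z":{"type":"number"},"wx":{"type":"number"},"wy":{"type":"number"},"wz":{"type":"number"}}}},"grip":{"type":"number"},"grip_force":{"type":"number"}},"required":["deltas"]}

```bash
mkdir -p pics; python3 - <<'E'
from station import manip
import cv2,json
for n in("scene","top"):
    im=manip.read_camera(n);cv2.imwrite(f"pics/{n}0.png",im)
    m=manip.camera_model(n);print(n,{k:(v if not hasattr(v,'tolist') else v.tolist()) for k,v in m.items()})
o=manip.get_obs();print(o)
E
```

```text
scene {'fx': 482.4113519588488, 'fy': 482.4113519588488, 'cx': 322.6528848783299, 'cy': 232.9584813674026, 'world_to_cam': [[-0.703773375624944, 0.7104184759012555, 0.0029368111292443905, 0.4622605823056156], [0.4192770973420276, 0.41868534345962793, -0.8055490666722526, -0.1803230622695233], [-0.5735065399853044, -0.5656926482377429, -0.5925217939652975, 1.266154730664315], [0.0, 0.0, 0.0, 1.0]]}
top {'fx': 445.31985880678724, 'fy': 445.31985880678724, 'cx': 318.7541718492653, 'cy': 239.63012432377008, 'world_to_cam': [[-0.012928076366030392, -0.9994816972185341, -0.02948222797945068, -0.03502456023683337], [-0.9884002298522506, 0.017235632665707025, -0.15089041916116064, 0.5946103210436261], [0.15132035708883332, 0.027189518049627694, -0.9881107628392359, 0.7547908342137981], [0.0, 0.0, 0.0, 1.0]]}
{'time_s': 0.1, 'qpos': array([ 1.39953057,  0.50826662, -0.23754754,  1.50098166,  0.12569547,
        1.14890161, -0.15476721]), 'joint_velocities': array([-0.00107488, -0.00125967,  0.0005473 , -0.00145038, -0.00149054,
        0.00077045, -0.00119009]), 'joint_torque': array([-4.68708298e-03, -6.21841764e+01, -2.19415516e+00, -2.50208527e+01,
        1.26323252e-02,  7.92170264e-03, -1.10386674e-05]), 'tcp_pos': array([ 0.17060261, -0.60082322,  0.23052684]), 'tcp_rot': array([-7.76279542e-04,  9.90436550e-01,  1.37966751e-01, -1.13632809e-04]), 'ft_force': array([-0.36356653, -0.24867103,  0.0228875 ]), 'moment': array([ 0.04538052,  0.00549308, -0.03351764]), 'finger_force': 0.0, 'width': 0.9965241783470994}
```

View pics/scene0.png

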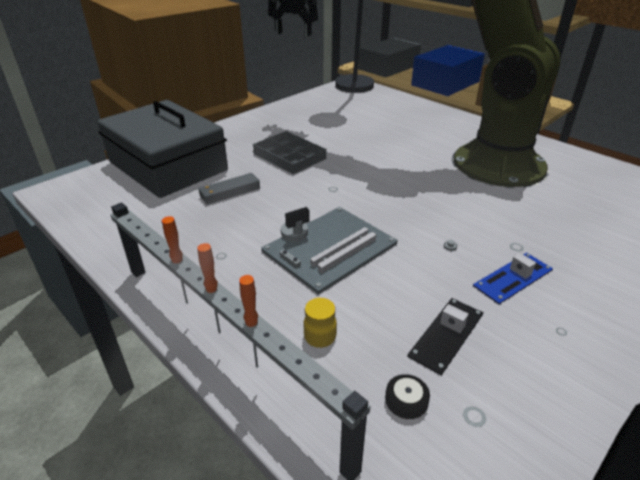

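View pics/top0.png

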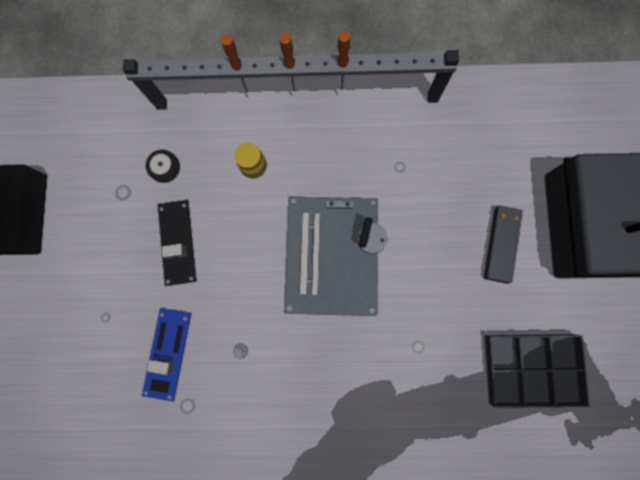

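The top view shows the black plate at (177,243) with its mount at (174,250), the holder at (332,256), the end stop at (340,204), the fence at (310,255) and the knob at (370,235). The blue look-alike is at (166,354). Next I'll take crops for pixel accuracy.

```bash
python3 - <<'E'
import cv2,numpy as np
t=cv2.imread("pics/top0.png");s=cv2.imread("pics/scene0.png")
a=cv2.resize(t[190:325,275:390],None,fx=4,fy=4,interpolation=cv2.INTER_CUBIC) #460x540
b=cv2.resize(t[190:295,145:210],None,fx=5,fy=5,interpolation=cv2.INTER_CUBIC) #325x525
b=cv2.convertScaleAbs(b,alpha=1.5,beta=20)
c=np.zeros((540,790,3),np.uint8);c[:540,:460]=a;c[:525,465:790]=b;cv2.imwrite("pics/crop_top.png",c)
a=cv2.resize(s[200:295,255:405],None,fx=3,fy=3,interpolation=cv2.INTER_CUBIC)#450x285
b=cv2.resize(s[290:375,400:490],None,fx=3.5,fy=3.5,interpolation=cv2.INTER_CUBIC)
b=cv2.convertScaleAbs(b,alpha=1.5,beta=20)
c=np.zeros((300,780,3),np.uint8);c[:a.shape[0],:a.shape[1]]=a;c[:b.shape[0],455:455+b.shape[1]]=b;cv2.imwrite("pics/crop_scene.png",c)
E
```

```text
(no output)
```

View pics/crop_top.png

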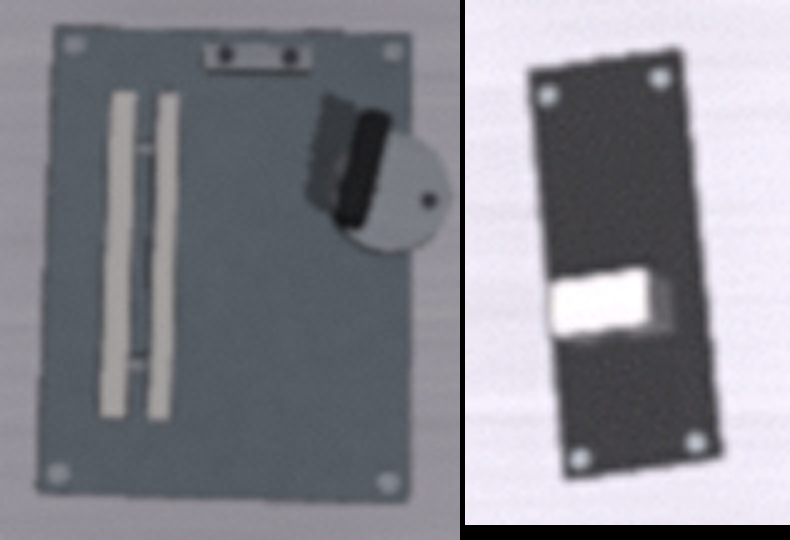

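View pics/crop_scene.png

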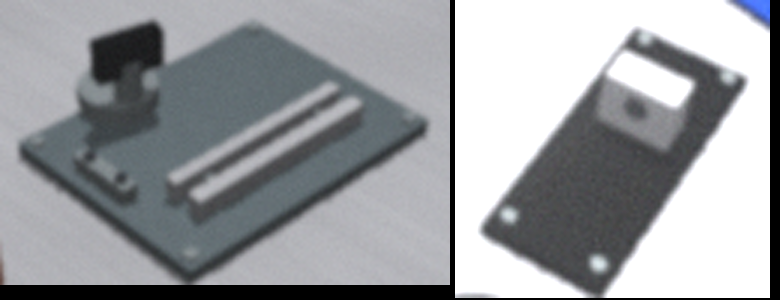

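```bash
cat > h.py <<'E'
import cv2,numpy as np
from station import manip
M={n:manip.camera_model(n) for n in("scene","top")}
def ray(n,uv):
    m=M[n];T=np.array(m["world_to_cam"]);R=T[:3,:3];c=-R.T@T[:3,3]
    uv=np.atleast_2d(np.asarray(uv,float))
    d=np.c_[(uv[:,0]-m["cx"])/m["fx"],(uv[:,1]-m["cy"])/m["fy"],np.ones(len(uv))]@R
    return c,d
def onz(n,uv,z):
    c,d=ray(n,uv);return c+d*((z-c[2])/d[:,2])[:,None]
def tri(u1,u2):
    c1,d1=ray("top",u1);c2,d2=ray("scene",u2);d1=d1[0]/np.linalg.norm(d1);d2=d2[0]/np.linalg.norm(d2)
    s=np.linalg.lstsq(np.c_[d1,-d2],c2-c1,rcond=None)[0]
    p,q=c1+s[0]*d1,c2+s[1]*d2
    return (p+q)/2,np.linalg.norm(p-q)
def blob(im,roi,f,k=4):
    """largest contour (full-image px) of mask f(crop float) in roi (x0,y0,x1,y1), upsampled k"""
    x0,y0,x1,y1=roi
    c=cv2.resize(im[y0:y1,x0:x1],None,fx=k,fy=k,interpolation=cv2.INTER_CUBIC).astype(int)
    m=f(c).astype(np.uint8)
    cs,_=cv2.findContours(m,cv2.RETR_EXTERNAL,cv2.CHAIN_APPROX_NONE)
    ct=max(cs,key=cv2.contourArea);mo=cv2.moments(ct)
    t=lambda p:(np.asarray(p,float)+.5)/k-.5+[x0,y0]
    return t(ct[:,0]),t([mo["m10"]/mo["m00"],mo["m01"]/mo["m00"]])
def rect(P):
    (c,s,a)=cv2.minAreaRect((P[:,:2]*1000).astype(np.float32));
    return np.round(c,1),np.round(s,1),round(a,2)
E
python3 - <<'E'
from h import *
t=cv2.imread("pics/top0.png");s=cv2.imread("pics/scene0.png")
for n in M:print(n,ray(n,[0,0])[0].round(3))
# sample colours
for n,im,pts in(("t",t,[(177,225),(172,250),(182,251),(150,240),(340,290),(280,290),(316,250),(305,250),(366,230),(380,230)]),("s",s,[(456,312),(440,340),(297,216),(290,232),(500,400),(340,262)])):
    print(n,[(p,im[p[1],p[0]].tolist()) for p in pts])
g=lambda c:c.max(2)
print("plate",[rect(onz("top",blob(t,(145,190,210,295),lambda c:(g(c)<70)|0)[0],z)) for z in(.003,.006)])
wt,wc=blob(t,(150,230,200,270),lambda c:c.min(2)>175) if 0 else (None,None)
E
```

```text
scene [1.127 0.463 0.604]
top [ 0.473 -0.066  0.835]
t [((177, 225), [32, 28, 30]), ((172, 250), [156, 157, 161]), ((182, 251), [72, 68, 70]), ((150, 240), [148, 141, 144]), ((340, 290), [99, 91, 83]), ((280, 290), [156, 148, 151]), ((316, 250), [159, 161, 163]), ((305, 250), [160, 161, 164]), ((366, 230), [32, 31, 29]), ((380, 230), [130, 124, 119])]
s [((456, 312), [195, 189, 190]), ((440, 340), [40, 38, 36]), ((297, 216), [32, 32, 31]), ((290, 232), [148, 143, 137]), ((500, 400), [188, 182, 182]), ((340, 262), [81, 79, 73])]
plate [(array([601. , 228.7]), array([159.2,  59.7]), 7.54), (array([600.6, 227.7]), array([158.6,  59.5]), 7.54)]
```

```bash
python3 - <<'E'
from h import *
t=cv2.imread("pics/top0.png");s=cv2.imread("pics/scene0.png")
ct,cc=blob(t,(160,238,186,262),lambda c:(c.min(2)>112))
print("top mount",cc,rect(onz("top",ct,.036)))
cs_,sc=blob(s,(440,300,472,335),lambda c:(c.min(2)>165))
# mount in scene: top face only bright; box of it
print("scene blob",sc,cs_.min(0),cs_.max(0), rect(onz("scene",cs_,.036)))
print("mount tri",tri(cc,sc))
kt,kc=blob(t,(345,210,376,252),lambda c:(c.max(2)<52));ks,kk=blob(s,(280,200,315,232),lambda c:(c.max(2)<60))
print("knob px",kc,kk,"tri",tri(kc,kk),rect(onz("top",kt,.066)))
hb,_=blob(t,(278,190,385,322),lambda c:(c[:,:,2]<122))
hull=hb
P=onz("top",hb,.012);print("holder hull corners")
for z in(.012,):
    q=onz("top",np.array([[288.5,196.8],[377.5,198.5],[377.4,314.8],[284.6,313]]),z);print(q[:,:2].round(4).tolist(),np.linalg.norm(np.roll(q,-1,0)-q,axis=1).round(4))
# left, top, bottom edges fit
def line(sel,ax):
    A=P[sel];v=cv2.fitLine(A[:,:2].astype(np.float32),cv2.DIST_HUBER,0,.001,.001).ravel();return v,len(A)
L=(hb[:,0]<292)&(hb[:,1]>205)&(hb[:,1]<305);T=(hb[:,1]<203)&(hb[:,0]>295)&(hb[:,0]<370);B=(hb[:,1]>308)&(hb[:,0]>292)&(hb[:,0]<370);R=(hb[:,0]>374)&(hb[:,1]>265)&(hb[:,1]<308)
for n,e in zip("LTBR",(L,T,B,R)):print(n,line(e,0))
# fence bars (z=.029 tops), end stop (z=.024)
for nm,roi,z in(("f1",(298,208,312,300),.029),("f2",(311,208,324,300),.029),("stop",(322,196,357,212),.024)):
    ct,c=blob(t,roi,lambda c:(c.min(2)>(115 if nm!="stop" else 108)));print(nm,c,rect(onz("top",ct,z)))
dt,dc=blob(t,(355,218,392,256),lambda c:(c.min(2)>105)&(c.max(2)<140)); print("disc",rect(onz("top",dt,.027)))
E
```

```text
top mount [169.93335453 250.56872998] (array([577.4, 227.6]), array([32.9, 39.1]), 2.38)
scene blob [455.28545686 312.27272307] [444.125 305.375] [466.125 319.125] (array([579.9, 226.6]), array([16.7, 33.6]), 7.4)
mount tri (array([0.58007112, 0.227616  , 0.03657744]), np.float64(0.001052138889812912))
knob px [364.68454084 231.83450746] [296.75911721 217.25538362] tri (array([ 0.60347188, -0.12517397,  0.06370835]), np.float64(5.312747996764448e-05)) (array([ 602.7, -124.7]), array([15.2, 54.1]), 73.03)
holder hull corners
[[0.6824, 0.0133], [0.6756, -0.1551], [0.4591, -0.1479], [0.4645, 0.021]] [0.1686 0.2166 0.169  0.218 ]
L (array([ 0.99929386, -0.03757318,  0.57344514,  0.01947436], dtype=float32), 400)
T (array([ 0.03987883,  0.9992045 ,  0.6808407 , -0.06386944], dtype=float32), 300)
B (array([ 0.04322369,  0.9990654 ,  0.45987183, -0.07701834], dtype=float32), 312)
R (array([ 0.9993918 , -0.03487157,  0.5106286 , -0.14953753], dtype=float32), 172)
f1 [304.12285841 253.34439566] (array([573. , -17.2]), array([ 13.8, 149.9]), 87.69)
f2 [315.63655022 254.16351119] (array([571.5, -37.6]), array([ 10.8, 150.1]), 87.66)
stop [338.84108781 203.59704019] (array([664.6, -81.8]), array([21.4, 10. ]), 88.85)
disc (array([ 600.5, -152.4]), array([35.6, 66.7]), 68.83)
```

Checks: the mount triangulates to z = 36.6 mm and the plate measures 159 x 60 mm at (0.600, 0.228), yaw +7.5°. The holder's yaw is -2.3°, the knob axis is near (0.603, -0.125), and the fence face is about 81 mm from that axis, within the stated 77–83. I'll move above the mount now.

Call:
send_rows --deltas '[{"x":0.351,"y":-0.213,"z":0,"wz":-10},{"x":0.351,"y":-0.213,"z":0,"wz":-20},{"x":0.351,"y":-0.213,"z":0,"wz":-30},{"x":0.351,"y":-0.213,"z":0,"wz":-35},{"x":0.351,"y":-0.213,"z":0,"wz":-40},{"x":0.351,"y":-0.213,"z":0,"wz":-40},{"x":0.619,"y":-0.684,"z":0.08,"wz":-50},{"x":0.619,"y":-0.684,"z":0.08,"wz":-60},{"x":0.619,"y":-0.684,"z":0.08,"wz":-70},{"x":0.619,"y":-0.684,"z":0.08,"wz":-75},{"x":0.619,"y":-0.684,"z":0.08,"wz":-81.6},{"x":0.619,"y":-0.684,"z":0.08,"wz":-81.6},{"x":0.619,"y":-0.684,"z":0.08,"wz":-81.6},{"x":0.619,"y":-0.684,"z":0.08,"wz":-81.6},{"x":0.619,"y":-0.684,"z":0.08,"wz":-81.6},{"x":0.619,"y":-0.684,"z":0.08,"wz":-81.6},{"x":0.619,"y":-0.684,"z":0.08,"wz":-81.6},{"x":0.619,"y":-0.684,"z":0.08,"wz":-81.6}]' --grip 0.0854

```text
$.deltas[0]: bad value
```

Call:
send_rows --deltas '[{"x":0.05,"y":-0.03,"z":0.0,"wx":0.0,"wy":0.0,"wz":-8.0}]' --grip 0.085

```text
time_s: 0.22
tcp_pos: [0.2069, -0.5609, 0.23]
tcp_rot: [-0.0, 0.979, 0.204, -0.001]
ft_force: [1.7, 0.7, 1.5]
width: 1.0
finger_force: 0.0
```

Call:
send_rows --deltas '[{"x":0.054,"y":-0.0233,"wz":-8.0},{"x":0.108,"y":-0.0465,"wz":-16.0},{"x":0.162,"y":-0.0698,"wz":-22.0},{"x":0.216,"y":-0.093,"wz":-28.0},{"x":0.27,"y":-0.1163,"wz":-33.0},{"x":0.3236,"y":-0.1395,"wz":-38.0},{"x":0.3605,"y":-0.1872,"z":0.01,"wz":-43.0},{"x":0.3973,"y":-0.2348,"z":0.02,"wz":-48.0},{"x":0.4342,"y":-0.2825,"z":0.03,"wz":-53.0},{"x":0.4711,"y":-0.3301,"z":0.04,"wz":-58.0},{"x":0.5079,"y":-0.3778,"z":0.05,"wz":-63.0},{"x":0.5448,"y":-0.4254,"z":0.06,"wz":-67.0},{"x":0.5817,"y":-0.4731,"z":0.07,"wz":-70.0},{"x":0.6185,"y":-0.5207,"z":0.08,"wz":-73.6},{"x":0.6554,"y":-0.5684,"z":0.08,"wz":-73.6},{"x":0.6554,"y":-0.5684,"z":0.08,"wz":-73.6},{"x":0.6554,"y":-0.5684,"z":0.08,"wz":-73.6},{"x":0.6554,"y":-0.5684,"z":0.08,"wz":-73.6}]'

```text
$.deltas[0]: bad value
```

```bash
python3 - <<'E'
from h import *
o=manip.get_obs();print(o["qpos"].round(3),o["tcp_pos"].round(4),o["tcp_rot"].round(4),o["ft_force"].round(2))
s=manip.read_camera("scene");c=cv2.resize(s[200:400,380:560],None,fx=3,fy=3);cv2.imwrite("pics/s1.png",c)
E
```

```text
[ 1.352  0.469 -0.278  1.577  0.141  1.117 -0.12 ] [ 0.2069 -0.5609  0.23  ] [-1.000e-04  9.790e-01  2.041e-01 -1.300e-03] [1.72 0.68 1.47]
```

View pics/s1.png

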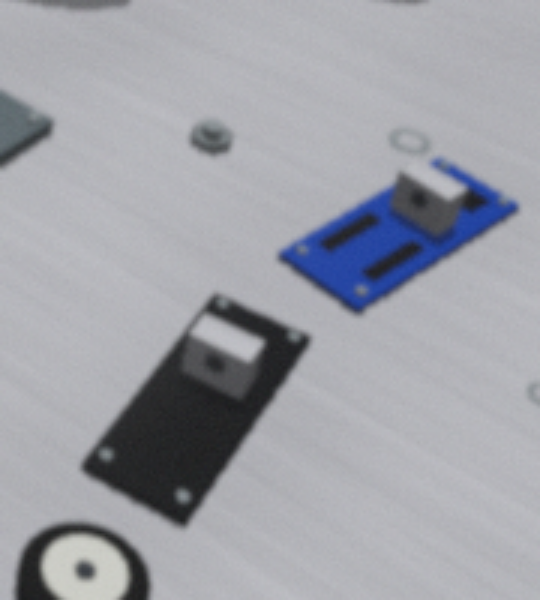

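The plate and mount haven't moved (mount top near (225,340) in this crop), and the move was refused. Rows probably need all six keys.

Call:
send_rows --deltas '[{"x":0.054,"y":-0.023,"z":0.0,"wx":0.0,"wy":0.0,"wz":-8.0},{"x":0.108,"y":-0.046,"z":0.0,"wx":0.0,"wy":0.0,"wz":-16.0},{"x":0.162,"y":-0.07,"z":0.0,"wx":0.0,"wy":0.0,"wz":-22.0},{"x":0.216,"y":-0.093,"z":0.0,"wx":0.0,"wy":0.0,"wz":-28.0},{"x":0.27,"y":-0.116,"z":0.0,"wx":0.0,"wy":0.0,"wz":-33.0},{"x":0.324,"y":-0.14,"z":0.0,"wx":0.0,"wy":0.0,"wz":-38.0},{"x":0.36,"y":-0.187,"z":0.01,"wx":0.0,"wy":0.0,"wz":-43.0},{"x":0.397,"y":-0.235,"z":0.02,"wx":0.0,"wy":0.0,"wz":-48.0},{"x":0.434,"y":-0.283,"z":0.03,"wx":0.0,"wy":0.0,"wz":-53.0},{"x":0.471,"y":-0.33,"z":0.04,"wx":0.0,"wy":0.0,"wz":-58.0},{"x":0.508,"y":-0.378,"z":0.05,"wx":0.0,"wy":0.0,"wz":-63.0},{"x":0.545,"y":-0.425,"z":0.06,"wx":0.0,"wy":0.0,"wz":-67.0},{"x":0.582,"y":-0.473,"z":0.07,"wx":0.0,"wy":0.0,"wz":-70.0},{"x":0.618,"y":-0.521,"z":0.08,"wx":0.0,"wy":0.0,"wz":-73.6},{"x":0.655,"y":-0.568,"z":0.08,"wx":0.0,"wy":0.0,"wz":-73.6},{"x":0.655,"y":-0.568,"z":0.08,"wx":0.0,"wy":0.0,"wz":-73.6},{"x":0.655,"y":-0.568,"z":0.08,"wx":0.0,"wy":0.0,"wz":-73.6},{"x":0.655,"y":-0.568,"z":0.08,"wx":0.0,"wy":0.0,"wz":-73.6}]'

```text
time_s: 2.52
tcp_pos: [0.5801, 0.2236, 0.1511]
tcp_rot: [0.0, 0.66, 0.751, -0.001]
ft_force: [1.4, 0.2, 0.3]
width: 0.996
finger_force: 0.0
```

```bash
cat > st.py <<'E'
from h import *
from scipy.spatial.transform import Rotation as Ro
def st():
    o=manip.get_obs();q=o["tcp_rot"];R=Ro.from_quat(np.r_[q[1:],q[0]]).as_matrix()
    print("t",round(o["time_s"],2),"q",o["qpos"].round(2),"tcp",o["tcp_pos"].round(4),"yawY",np.degrees(np.arctan2(R[1,1],R[0,1])).round(2),"tilt",R[2,:2].round(4),"F",o["ft_force"].round(2),"M",o["moment"].round(3),"w",round(o["width"]*85.4,1),"ff",round(o["finger_force"],1))
    return o,R
def go(p,yaw=None):
    o,R=st();d=R.T@(np.array(p)-o["tcp_pos"]);print("tool delta",d.round(4))
E
python3 -c "
from st import *
go([.580,.2265,.013])"
```

```text
t 2.52 q [-0.02  0.63 -0.66  1.62  0.43  1.04 -0.68] tcp [0.5801 0.2236 0.1511] yawY 7.33 tilt [-0.0014 -0.0006] F [1.39 0.19 0.28] M [-0.013 -0.048  0.011] w 85.1 ff 0.0
tool delta [0.0031 0.0004 0.1381]
```

Call:
send_rows --deltas '[{"x":0.0,"y":0.0,"z":0.045,"wx":0.0,"wy":0.0,"wz":0.0},{"x":0.0,"y":0.0,"z":0.09,"wx":0.0,"wy":0.0,"wz":0.0},{"x":0.0,"y":0.0,"z":0.12,"wx":0.0,"wy":0.0,"wz":0.0},{"x":0.0,"y":0.0,"z":0.136,"wx":0.0,"wy":0.0,"wz":0.0},{"x":0.0,"y":0.0,"z":0.136,"wx":0.0,"wy":0.0,"wz":0.0},{"x":0.0,"y":0.0,"z":0.136,"wx":0.0,"wy":0.0,"wz":0.0}]'

```text
time_s: 3.28
tcp_pos: [0.5808, 0.2259, 0.0167]
tcp_rot: [0.0, 0.66, 0.751, 0.001]
ft_force: [0.1, 0.5, 0.5]
width: 0.994
finger_force: 0.0
```

```bash
python3 -c "
from st import *
go([.580,.2265,.014])"
```

```text
t 3.27 q [-0.08  0.78 -0.56  1.74  0.57  0.78 -0.79] tcp [0.5808 0.2259 0.0167] yawY 7.43 tilt [0.0006 0.002 ] F [0.12 0.49 0.54] M [ 0.01   0.044 -0.011] w 84.9 ff 0.0
tool delta [ 0.0007 -0.0007  0.0027]
```

Good; close on the mount.

Call:
send_rows --deltas '[{"x":0.0,"y":0.0,"z":0.0,"wx":0.0,"wy":0.0,"wz":0.0},{"x":0.0,"y":0.0,"z":0.0,"wx":0.0,"wy":0.0,"wz":0.0},{"x":0.0,"y":0.0,"z":0.0,"wx":0.0,"wy":0.0,"wz":0.0},{"x":0.0,"y":0.0,"z":0.0,"wx":0.0,"wy":0.0,"wz":0.0},{"x":0.0,"y":0.0,"z":0.0,"wx":0.0,"wy":0.0,"wz":0.0},{"x":0.0,"y":0.0,"z":0.0,"wx":0.0,"wy":0.0,"wz":0.0},{"x":0.0,"y":0.0,"z":0.0,"wx":0.0,"wy":0.0,"wz":0.0},{"x":0.0,"y":0.0,"z":0.0,"wx":0.0,"wy":0.0,"wz":0.0}]' --grip 0.01 --grip_force 40

```text
time_s: 4.28
tcp_pos: [0.5801, 0.2259, 0.0156]
tcp_rot: [0.0, 0.66, 0.752, 0.0]
ft_force: [-1.0, -0.4, 5.0]
width: 0.226
finger_force: 41.1
```

Call:
send_rows --deltas '[{"x":0.0,"y":0.0,"z":-0.03,"wx":0.0,"wy":0.0,"wz":0.0},{"x":0.0,"y":0.0,"z":-0.08,"wx":0.0,"wy":0.0,"wz":0.0},{"x":0.0,"y":0.0,"z":-0.12,"wx":0.0,"wy":0.0,"wz":0.0},{"x":0.0,"y":0.0,"z":-0.12,"wx":0.0,"wy":0.0,"wz":0.0},{"x":0.0,"y":0.0,"z":-0.12,"wx":0.0,"wy":0.0,"wz":0.0}]'

```text
time_s: 4.9
tcp_pos: [0.5794, 0.225, 0.1342]
tcp_rot: [-0.0, 0.66, 0.752, -0.001]
ft_force: [-0.5, -0.5, -1.4]
width: 0.223
finger_force: 40.3
```

```bash
python3 -c "
from st import *
go([.5533,-.0772,.14])"
```

```text
t 4.9 q [-0.02  0.65 -0.65  1.64  0.45  1.01 -0.69] tcp [0.5794 0.225  0.1342] yawY 7.44 tilt [-0.0009 -0.0015] F [-0.51 -0.53 -1.43] M [-0.074  0.052  0.001] w 19.1 ff 40.3
tool delta [-0.2962 -0.0651 -0.0054]
```

Call:
send_rows --deltas '[{"x":-0.05,"y":-0.011,"z":0.0,"wx":0.0,"wy":0.0,"wz":2.0},{"x":-0.1,"y":-0.022,"z":0.0,"wx":0.0,"wy":0.0,"wz":4.0},{"x":-0.15,"y":-0.033,"z":0.0,"wx":0.0,"wy":0.0,"wz":6.0},{"x":-0.2,"y":-0.044,"z":0.01,"wx":0.0,"wy":0.0,"wz":8.0},{"x":-0.25,"y":-0.055,"z":0.015,"wx":0.0,"wy":0.0,"wz":9.7},{"x":-0.296,"y":-0.065,"z":0.02,"wx":0.0,"wy":0.0,"wz":9.7},{"x":-0.296,"y":-0.065,"z":0.02,"wx":0.0,"wy":0.0,"wz":9.7},{"x":-0.296,"y":-0.065,"z":0.02,"wx":0.0,"wy":0.0,"wz":9.7},{"x":-0.296,"y":-0.065,"z":0.02,"wx":0.0,"wy":0.0,"wz":9.7},{"x":-0.296,"y":-0.065,"z":0.02,"wx":0.0,"wy":0.0,"wz":9.7}]'

```text
time_s: 6.15
tcp_pos: [0.554, -0.0749, 0.1152]
tcp_rot: [-0.0, 0.72, 0.694, 0.0]
ft_force: [1.0, 0.3, -1.1]
width: 0.223
finger_force: 40.3
```

```bash
python3 -c "
from st import *
go([.5533,-.0772,.04])
t=manip.read_camera('top');s=manip.read_camera('scene');cv2.imwrite('pics/t2.png',t);cv2.imwrite('pics/s2.png',s)
a=cv2.resize(t[150:330,260:400],None,fx=3,fy=3,interpolation=3);b=cv2.resize(s[150:310,230:420],None,fx=2,fy=2,interpolation=3)
c=np.zeros((540,800,3),np.uint8);c[:540,:420]=a;c[:320,420:800]=b;cv2.imwrite('pics/c2.png',c)"
```

```text
t 6.15 q [ 0.49  0.58 -0.63  1.83  0.44  0.87 -0.38] tcp [ 0.554  -0.0749  0.1152] yawY -2.12 tilt [ 0.0005 -0.0001] F [ 1.01  0.3  -1.09] M [ 0.014 -0.011  0.024] w 19.0 ff 40.3
tool delta [-0.0024 -0.0006  0.0752]
```

View pics/c2.png

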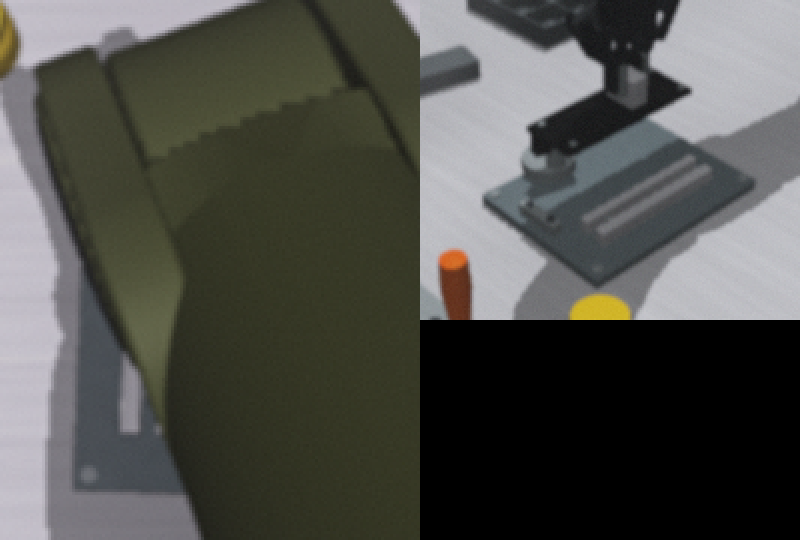

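Call:
send_rows --deltas '[{"x":-0.001,"y":-0.001,"z":0.02,"wx":0.0,"wy":0.0,"wz":0.1},{"x":-0.001,"y":-0.001,"z":0.04,"wx":0.0,"wy":0.0,"wz":0.1},{"x":-0.001,"y":-0.001,"z":0.06,"wx":0.0,"wy":0.0,"wz":0.1},{"x":-0.001,"y":-0.001,"z":0.064,"wx":0.0,"wy":0.0,"wz":0.1},{"x":-0.001,"y":-0.001,"z":0.064,"wx":0.0,"wy":0.0,"wz":0.1},{"x":-0.001,"y":-0.001,"z":0.064,"wx":0.0,"wy":0.0,"wz":0.1}]'

```text
time_s: 7.0
tcp_pos: [0.5535, -0.0771, 0.0521]
tcp_rot: [0.001, 0.721, 0.693, 0.0]
ft_force: [0.8, 0.3, -2.0]
width: 0.225
finger_force: 40.2
```

```bash
python3 -c "
from st import *
go([.5528,-.0758,.0275])
s=manip.read_camera('scene');cv2.imwrite('pics/s3.png',s)
b=cv2.resize(s[185:300,255:405],None,fx=5,fy=5,interpolation=3)
cv2.imwrite('pics/c3.png',cv2.convertScaleAbs(b,alpha=1.5,beta=10))"
```

```text
t 7.0 q [ 0.45  0.66 -0.57  1.89  0.51  0.74 -0.45] tcp [ 0.5535 -0.0771  0.0521] yawY -2.34 tilt [-0.      0.0014] F [ 0.81  0.25 -2.03] M [-0.049 -0.015  0.001] w 19.2 ff 40.2
tool delta [ 0.0012 -0.0008  0.0246]
```

View pics/c3.png

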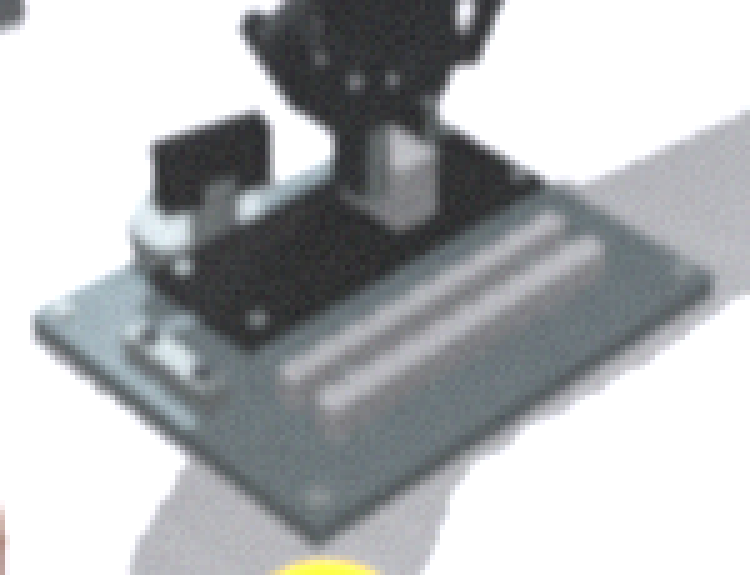

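```bash
python3 -c "
from st import *
px=lambda x,y:[255+(x+.5)/5-.5,185+(y+.5)/5-.5]
p=onz('scene',[px(252,350),px(543,190)],.0365)[:,:2];f=onz('scene',[px(283,368),px(547,212)],.029)[:,:2]
R=np.array([[.9992,-.04],[.04,.9992]])
print(p@R.T,f@R.T)"
```

```text
[[ 0.65162116 -0.02732723]
 [ 0.49558833 -0.02476422]] [[ 0.64414363 -0.01843174]
 [ 0.49773585 -0.01997202]]
```

Call:
send_rows --deltas '[{"x":0.001,"y":0.002,"z":0.006,"wx":0.0,"wy":0.0,"wz":0.0},{"x":0.001,"y":0.002,"z":0.012,"wx":0.0,"wy":0.0,"wz":0.0},{"x":0.001,"y":0.002,"z":0.018,"wx":0.0,"wy":0.0,"wz":0.0},{"x":0.001,"y":0.002,"z":0.022,"wx":0.0,"wy":0.0,"wz":0.0},{"x":0.001,"y":0.002,"z":0.022,"wx":0.0,"wy":0.0,"wz":0.0},{"x":0.001,"y":0.002,"z":0.022,"wx":0.0,"wy":0.0,"wz":0.0}]'

```text
time_s: 7.8
tcp_pos: [0.555, -0.0762, 0.0293]
tcp_rot: [0.0, 0.721, 0.693, 0.0]
ft_force: [-0.4, 0.5, -1.3]
width: 0.221
finger_force: 40.2
```

```bash
python3 -c "
from st import *
st()"
```

```text
t 7.8 q [ 0.43  0.69 -0.54  1.9   0.54  0.69 -0.47] tcp [ 0.555  -0.0762  0.0293] yawY -2.34 tilt [0.0001 0.0001] F [-0.39  0.51 -1.3 ] M [-0.004  0.018 -0.028] w 18.9 ff 40.2
```

Call:
send_rows --deltas '[{"x":0.0,"y":0.0,"z":0.0012,"wx":0.0,"wy":0.0,"wz":0.0},{"x":0.0,"y":0.0,"z":0.0012,"wx":0.0,"wy":0.0,"wz":0.0},{"x":0.0,"y":0.0,"z":0.0018,"wx":0.0,"wy":0.0,"wz":0.0},{"x":0.0,"y":0.0,"z":0.0018,"wx":0.0,"wy":0.0,"wz":0.0},{"x":0.0,"y":0.0,"z":0.0018,"wx":0.0,"wy":0.0,"wz":0.0}]'

```text
time_s: 8.43
tcp_pos: [0.555, -0.0763, 0.0276]
tcp_rot: [0.0, 0.721, 0.693, 0.0]
ft_force: [-0.8, -0.1, 1.3]
width: 0.222
finger_force: 40.5
```

Call:
send_rows --deltas '[{"x":0.0,"y":0.0,"z":0.0,"wx":0.0,"wy":0.0,"wz":0.0},{"x":0.0,"y":0.0,"z":0.0,"wx":0.0,"wy":0.0,"wz":0.0},{"x":0.0,"y":0.0,"z":0.0,"wx":0.0,"wy":0.0,"wz":0.0},{"x":0.0,"y":0.0,"z":0.0,"wx":0.0,"wy":0.0,"wz":0.0}]' --grip 0.045

```text
time_s: 8.93
tcp_pos: [0.555, -0.0762, 0.0275]
tcp_rot: [-0.0, 0.721, 0.693, 0.0]
ft_force: [-0.7, 0.4, -0.1]
width: 0.526
finger_force: 0.0
```

Call:
send_rows --deltas '[{"x":0.0,"y":0.0,"z":-0.03,"wx":0.0,"wy":0.0,"wz":0.0},{"x":0.0,"y":0.0,"z":-0.08,"wx":0.0,"wy":0.0,"wz":0.0},{"x":0.0,"y":0.0,"z":-0.12,"wx":0.0,"wy":0.0,"wz":0.0},{"x":-0.05,"y":-0.03,"z":-0.12,"wx":0.0,"wy":0.0,"wz":0.0},{"x":-0.1,"y":-0.06,"z":-0.12,"wx":0.0,"wy":0.0,"wz":0.0},{"x":-0.15,"y":-0.08,"z":-0.12,"wx":0.0,"wy":0.0,"wz":0.0},{"x":-0.2,"y":-0.1,"z":-0.12,"wx":0.0,"wy":0.0,"wz":0.0},{"x":-0.25,"y":-0.1,"z":-0.12,"wx":0.0,"wy":0.0,"wz":0.0},{"x":-0.25,"y":-0.1,"z":-0.12,"wx":0.0,"wy":0.0,"wz":0.0}]'

```text
time_s: 10.05
tcp_pos: [0.4431, -0.3268, 0.1469]
tcp_rot: [0.0, 0.724, 0.69, -0.001]
ft_force: [0.3, 1.1, 0.2]
width: 0.526
finger_force: 0.0
```

```bash
python3 -c "
from st import *
st()
t=manip.read_camera('top');s=manip.read_camera('scene');cv2.imwrite('pics/t4.png',t);cv2.imwrite('pics/s4.png',s)
a=cv2.resize(t[190:325,275:390],None,fx=4,fy=4,interpolation=3);b=cv2.resize(s[200:295,290:405],None,fx=3,fy=3,interpolation=3)
c=np.zeros((540,800,3),np.uint8);c[:540,:460]=a;c[:b.shape[0],455:800]=b;cv2.imwrite('pics/c4.png',cv2.convertScaleAbs(c,alpha=1.4,beta=5))"
```

```text
t 10.05 q [ 1.02  0.54 -0.66  1.81  0.4   0.93  0.13] tcp [ 0.4431 -0.3268  0.1469] yawY -2.77 tilt [-0.0014 -0.0007] F [0.29 1.12 0.21] M [ 0.076 -0.017  0.029] w 44.9 ff 0.0
```

View pics/c4.png

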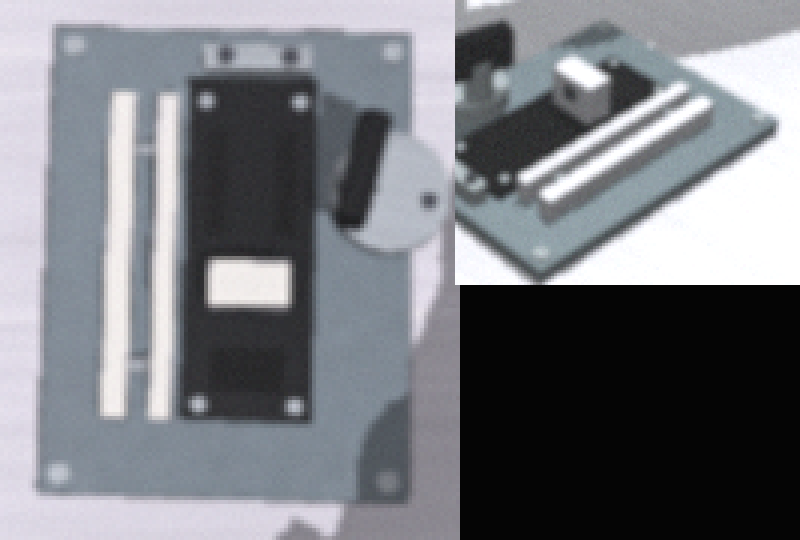

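The plate lies flat in the lane, slots toward the end stop at crop (205–300, 80), with gaps to the stop, fence and knob. Next is the knob.

Call:
send_rows --deltas '[{"x":0.03,"y":0.022,"z":0.0,"wx":0.0,"wy":0.0,"wz":-8.0},{"x":0.06,"y":0.044,"z":0.0,"wx":0.0,"wy":0.0,"wz":-16.0},{"x":0.09,"y":0.065,"z":0.0,"wx":0.0,"wy":0.0,"wz":-24.0},{"x":0.12,"y":0.086,"z":0.0,"wx":0.0,"wy":0.0,"wz":-32.0},{"x":0.15,"y":0.108,"z":0.0,"wx":0.0,"wy":0.0,"wz":-40.0},{"x":0.18,"y":0.13,"z":0.0,"wx":0.0,"wy":0.0,"wz":-48.0},{"x":0.209,"y":0.15,"z":0.0,"wx":0.0,"wy":0.0,"wz":-56.0},{"x":0.209,"y":0.15,"z":0.0,"wx":0.0,"wy":0.0,"wz":-64.0},{"x":0.209,"y":0.15,"z":0.0,"wx":0.0,"wy":0.0,"wz":-72.0},{"x":0.209,"y":0.15,"z":0.0,"wx":0.0,"wy":0.0,"wz":-76.3},{"x":0.209,"y":0.15,"z":0.0,"wx":0.0,"wy":0.0,"wz":-76.3},{"x":0.209,"y":0.15,"z":0.0,"wx":0.0,"wy":0.0,"wz":-76.3},{"x":0.209,"y":0.15,"z":0.0,"wx":0.0,"wy":0.0,"wz":-76.3}]' --grip 0.05 --grip_force 30

```text
time_s: 11.78
tcp_pos: [0.6032, -0.1189, 0.1476]
tcp_rot: [0.0, 0.14, 0.99, -0.0]
ft_force: [-0.0, -0.9, -0.4]
width: 0.585
finger_force: 0.0
```

```bash
python3 -c "
from st import *
go([.6035,-.125,.049])
s=cv2.imread('pics/s4.png');t=cv2.imread('pics/t4.png')
kt,kc=blob(t,(345,210,376,252),lambda c:(c.max(2)<52));print(kc,rect(onz('top',kt,.07)))
for z in(.066,.062):print(onz('top',kc,z))
P=onz('top',kt,.07)[:,:2]; w=np.linalg.eigh(np.cov(P.T))[1][:,1];print(np.degrees(np.arctan2(w[1],w[0])))"
```

```text
t 11.78 q [ 0.71  0.72 -0.98  1.64  0.65  1.14  0.84] tcp [ 0.6032 -0.1189  0.1476] yawY 73.93 tilt [-0.0002 -0.0001] F [-0.04 -0.88 -0.41] M [ 0.034 -0.072  0.022] w 50.0 ff 0.0
tool delta [-0.0019 -0.0058  0.0986]
[348.91009667 231.51276489] (array([605.5, -98. ]), array([16.1, 73.7]), 88.76)
[[ 0.60416641 -0.09753927  0.066     ]]
[[ 0.60484888 -0.09770459  0.062     ]]
178.55679366908066
```

Call:
send_rows --deltas '[{"x":-0.002,"y":-0.006,"z":0.03,"wx":0.0,"wy":0.0,"wz":0.0},{"x":-0.002,"y":-0.006,"z":0.06,"wx":0.0,"wy":0.0,"wz":0.0},{"x":-0.002,"y":-0.006,"z":0.085,"wx":0.0,"wy":0.0,"wz":0.0},{"x":-0.002,"y":-0.006,"z":0.097,"wx":0.0,"wy":0.0,"wz":0.0},{"x":-0.002,"y":-0.006,"z":0.097,"wx":0.0,"wy":0.0,"wz":0.0},{"x":-0.002,"y":-0.006,"z":0.097,"wx":0.0,"wy":0.0,"wz":0.0},{"x":-0.002,"y":-0.006,"z":0.097,"wx":0.0,"wy":0.0,"wz":0.0}]'

```text
time_s: 12.65
tcp_pos: [0.6041, -0.1256, 0.0515]
tcp_rot: [0.001, 0.14, 0.99, -0.0]
ft_force: [-1.7, -0.1, 0.4]
width: 0.584
finger_force: 0.0
```

```bash
python3 -c "
from st import *
go([.6035,-.125,.05])"
```

```text
t 12.65 q [ 0.67  0.83 -0.9   1.73  0.77  0.98  0.76] tcp [ 0.6041 -0.1256  0.0515] yawY 73.95 tilt [-0.0016  0.0002] F [-1.7  -0.14  0.4 ] M [ 0.005 -0.017  0.05 ] w 49.9 ff 0.0
tool delta [0.0007 0.0004 0.0015]
```

Call:
send_rows --deltas '[{"x":0.0,"y":0.0,"z":0.0,"wx":0.0,"wy":0.0,"wz":0.0},{"x":0.0,"y":0.0,"z":0.0,"wx":0.0,"wy":0.0,"wz":0.0},{"x":0.0,"y":0.0,"z":0.0,"wx":0.0,"wy":0.0,"wz":0.0},{"x":0.0,"y":0.0,"z":0.0,"wx":0.0,"wy":0.0,"wz":0.0},{"x":0.0,"y":0.0,"z":0.0,"wx":0.0,"wy":0.0,"wz":0.0},{"x":0.0,"y":0.0,"z":0.0,"wx":0.0,"wy":0.0,"wz":0.0}]' --grip 0.005

```text
time_s: 13.4
tcp_pos: [0.6037, -0.1256, 0.051]
tcp_rot: [0.0, 0.14, 0.99, -0.0]
ft_force: [-2.0, 0.2, 5.0]
width: 0.204
finger_force: 29.3
```

```bash
python3 -c "
from st import *
st()"
```

```text
t 13.4 q [ 0.67  0.83 -0.9   1.73  0.77  0.98  0.76] tcp [ 0.6037 -0.1256  0.051 ] yawY 73.95 tilt [-0.0006 -0.0001] F [-2.01  0.25  5.04] M [-0.107  0.25   0.013] w 17.4 ff 29.3
```

Call:
send_rows --deltas '[{"x":0.0,"y":0.0,"z":0.0,"wx":0.0,"wy":0.0,"wz":0.0},{"x":0.0,"y":0.0,"z":0.0,"wx":0.0,"wy":0.0,"wz":0.0},{"x":0.0,"y":0.0,"z":0.0,"wx":0.0,"wy":0.0,"wz":0.0},{"x":0.0,"y":0.0,"z":0.0,"wx":0.0,"wy":0.0,"wz":0.0}]' --grip_force 45

```text
time_s: 13.9
tcp_pos: [0.6036, -0.1256, 0.051]
tcp_rot: [0.0, 0.14, 0.99, -0.0]
ft_force: [-2.5, -0.6, 6.6]
width: 0.202
finger_force: 43.8
```

```bash
python3 -c "
from st import *
st()
s=manip.read_camera('scene');cv2.imwrite('pics/s5.png',s)
b=cv2.resize(s[190:265,255:355],None,fx=7,fy=7,interpolation=3)
cv2.imwrite('pics/c5.png',cv2.convertScaleAbs(b,alpha=1.8,beta=10))"
```

```text
t 13.9 q [ 0.67  0.83 -0.9   1.73  0.77  0.98  0.76] tcp [ 0.6036 -0.1256  0.051 ] yawY 73.95 tilt [-0.0006 -0.0002] F [-2.5  -0.56  6.56] M [-0.091  0.319 -0.02 ] w 17.3 ff 43.8
```

View pics/c5.png

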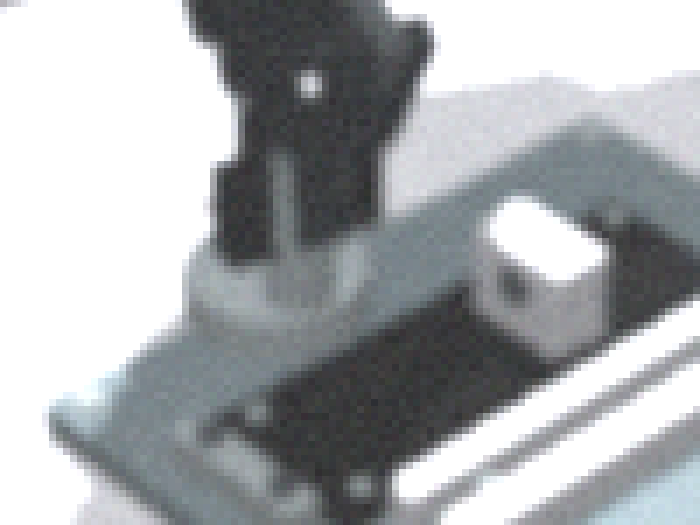

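Call:
send_rows --deltas '[{"x":0.0,"y":0.0,"z":0.0,"wx":0.0,"wy":0.0,"wz":3.0},{"x":0.0,"y":0.0,"z":0.0,"wx":0.0,"wy":0.0,"wz":6.0},{"x":0.0,"y":0.0,"z":0.0,"wx":0.0,"wy":0.0,"wz":9.0},{"x":0.0,"y":0.0,"z":0.0,"wx":0.0,"wy":0.0,"wz":12.0},{"x":0.0,"y":0.0,"z":0.0,"wx":0.0,"wy":0.0,"wz":15.0},{"x":0.0,"y":0.0,"z":0.0,"wx":0.0,"wy":0.0,"wz":15.0},{"x":0.0,"y":0.0,"z":0.0,"wx":0.0,"wy":0.0,"wz":15.0}]'

```text
time_s: 14.82
tcp_pos: [0.6035, -0.1259, 0.051]
tcp_rot: [0.0, 0.268, 0.964, -0.0]
ft_force: [-0.1, -1.2, 6.9]
width: 0.198
finger_force: 44.0
```

```bash
python3 -c "
from st import *
st()"
```

```text
t 14.82 q [ 0.64  0.81 -0.84  1.73  0.72  0.94  0.54] tcp [ 0.6035 -0.1259  0.051 ] yawY 58.95 tilt [-0.0007 -0.0005] F [-0.07 -1.18  6.9 ] M [-0.202  0.433  0.022] w 16.9 ff 44.0
```

Call:
send_rows --deltas '[{"x":0.0,"y":0.0,"z":0.0,"wx":0.0,"wy":0.0,"wz":2.0},{"x":0.0,"y":0.0,"z":0.0,"wx":0.0,"wy":0.0,"wz":4.0},{"x":0.0,"y":0.0,"z":0.0,"wx":0.0,"wy":0.0,"wz":6.0},{"x":0.0,"y":0.0,"z":0.0,"wx":0.0,"wy":0.0,"wz":8.0},{"x":0.0,"y":0.0,"z":0.0,"wx":0.0,"wy":0.0,"wz":10.0}]'

```text
time_s: 15.45
tcp_pos: [0.6034, -0.1261, 0.051]
tcp_rot: [0.0, 0.351, 0.936, -0.0]
ft_force: [-2.3, -1.7, 5.7]
width: 0.2
finger_force: 44.1
```

```bash
python3 -c "
from st import *
st()
s=manip.read_camera('scene');cv2.imwrite('pics/s6.png',s)
st()"
```

```text
t 15.45 q [ 0.62  0.79 -0.79  1.73  0.69  0.92  0.39] tcp [ 0.6034 -0.1261  0.051 ] yawY 48.89 tilt [-0.0007 -0.0007] F [-2.34 -1.73  5.71] M [-0.289  0.521  0.134] w 17.1 ff 44.1
t 15.5 q [ 0.62  0.79 -0.79  1.73  0.69  0.92  0.39] tcp [ 0.6034 -0.1261  0.0511] yawY 48.79 tilt [-0.0009 -0.0007] F [-1.38 -1.47  7.05] M [-0.24   0.427  0.016] w 16.7 ff 44.0
```

Call:
send_rows --deltas '[{"x":0.0,"y":0.0,"z":0.0,"wx":0.0,"wy":0.0,"wz":2.0},{"x":0.0,"y":0.0,"z":0.0,"wx":0.0,"wy":0.0,"wz":4.0},{"x":0.0,"y":0.0,"z":0.0,"wx":0.0,"wy":0.0,"wz":6.0},{"x":0.0,"y":0.0,"z":0.0,"wx":0.0,"wy":0.0,"wz":7.0},{"x":0.0,"y":0.0,"z":0.0,"wx":0.0,"wy":0.0,"wz":8.0}]'

```text
time_s: 16.12
tcp_pos: [0.6033, -0.1262, 0.051]
tcp_rot: [0.0, 0.415, 0.91, -0.001]
ft_force: [-2.9, -1.0, 7.1]
width: 0.199
finger_force: 44.1
```

```bash
python3 -c "
from st import *
st()"
```

```text
t 16.12 q [ 0.6   0.78 -0.76  1.73  0.66  0.91  0.28] tcp [ 0.6033 -0.1262  0.051 ] yawY 40.92 tilt [-0.0009 -0.0009] F [-2.91 -1.02  7.09] M [-0.319  0.539  0.171] w 17.0 ff 44.1
```

Call:
send_rows --deltas '[{"x":0.0,"y":0.0,"z":0.0,"wx":0.0,"wy":0.0,"wz":1.0},{"x":0.0,"y":0.0,"z":0.0,"wx":0.0,"wy":0.0,"wz":2.0},{"x":0.0,"y":0.0,"z":0.0,"wx":0.0,"wy":0.0,"wz":3.0}]'

```text
time_s: 16.5
tcp_pos: [0.6033, -0.1262, 0.051]
tcp_rot: [0.0, 0.439, 0.898, -0.001]
ft_force: [-2.6, -1.7, 7.3]
width: 0.196
finger_force: 44.1
```

```bash
python3 -c "
from st import *
st()"
```

```text
t 16.5 q [ 0.6   0.77 -0.74  1.73  0.65  0.9   0.24] tcp [ 0.6033 -0.1262  0.051 ] yawY 37.92 tilt [-0.0009 -0.0009] F [-2.65 -1.7   7.29] M [-0.282  0.515  0.133] w 16.8 ff 44.1
```

Call:
send_rows --deltas '[{"x":0.0,"y":0.0,"z":0.0,"wx":0.0,"wy":0.0,"wz":0.7},{"x":0.0,"y":0.0,"z":0.0,"wx":0.0,"wy":0.0,"wz":1.4},{"x":0.0,"y":0.0,"z":0.0,"wx":0.0,"wy":0.0,"wz":2.0}]'

```text
time_s: 16.88
tcp_pos: [0.6032, -0.1263, 0.051]
tcp_rot: [0.0, 0.455, 0.891, -0.001]
ft_force: [-2.6, -2.1, 7.7]
width: 0.198
finger_force: 44.1
```

```bash
python3 -c "
from st import *
st()"
```

```text
t 16.88 q [ 0.59  0.77 -0.73  1.73  0.64  0.9   0.21] tcp [ 0.6032 -0.1263  0.051 ] yawY 35.93 tilt [-0.0009 -0.001 ] F [-2.64 -2.11  7.69] M [-0.352  0.605  0.133] w 16.9 ff 44.1
```

Call:
send_rows --deltas '[{"x":0.0,"y":0.0,"z":0.0,"wx":0.0,"wy":0.0,"wz":0.7},{"x":0.0,"y":0.0,"z":0.0,"wx":0.0,"wy":0.0,"wz":1.4},{"x":0.0,"y":0.0,"z":0.0,"wx":0.0,"wy":0.0,"wz":2.0}]'

```text
time_s: 17.25
tcp_pos: [0.6032, -0.1263, 0.051]
tcp_rot: [0.0, 0.47, 0.883, -0.001]
ft_force: [-3.7, -1.9, 6.8]
width: 0.2
finger_force: 44.1
```

```bash
python3 -c "
from st import *
st()"
```

```text
t 17.25 q [ 0.59  0.77 -0.72  1.73  0.64  0.89  0.18] tcp [ 0.6032 -0.1263  0.051 ] yawY 33.93 tilt [-0.0009 -0.001 ] F [-3.74 -1.93  6.79] M [-0.39   0.598  0.145] w 17.1 ff 44.1
```

a ≈ 54° (0.95 rad) and only friction is felt. Continue in 2° steps.

Call:
send_rows --deltas '[{"x":0.0,"y":0.0,"z":0.0,"wx":0.0,"wy":0.0,"wz":0.7},{"x":0.0,"y":0.0,"z":0.0,"wx":0.0,"wy":0.0,"wz":1.4},{"x":0.0,"y":0.0,"z":0.0,"wx":0.0,"wy":0.0,"wz":2.0}]'

```text
time_s: 17.62
tcp_pos: [0.6032, -0.1263, 0.051]
tcp_rot: [0.0, 0.485, 0.874, -0.001]
ft_force: [-2.4, -2.3, 7.2]
width: 0.195
finger_force: 44.2
```

```bash
python3 -c "
from st import *
st()"
```

```text
t 17.62 q [ 0.58  0.77 -0.72  1.73  0.63  0.89  0.15] tcp [ 0.6032 -0.1263  0.051 ] yawY 31.93 tilt [-0.001  -0.0011] F [-2.42 -2.33  7.25] M [-0.372  0.704  0.144] w 16.6 ff 44.2
```

Call:
send_rows --deltas '[{"x":0.0,"y":0.0,"z":0.0,"wx":0.0,"wy":0.0,"wz":0.5},{"x":0.0,"y":0.0,"z":0.0,"wx":0.0,"wy":0.0,"wz":1.0},{"x":0.0,"y":0.0,"z":0.0,"wx":0.0,"wy":0.0,"wz":1.5}]'

```text
time_s: 18.0
tcp_pos: [0.6032, -0.1263, 0.051]
tcp_rot: [0.0, 0.497, 0.868, -0.001]
ft_force: [-2.3, -1.7, 7.7]
width: 0.196
finger_force: 44.2
```

```bash
python3 -c "
from st import *
st()"
```

```text
t 18.0 q [ 0.58  0.76 -0.71  1.73  0.62  0.88  0.13] tcp [ 0.6032 -0.1263  0.051 ] yawY 30.43 tilt [-0.001  -0.0011] F [-2.34 -1.73  7.69] M [-0.339  0.701  0.182] w 16.8 ff 44.2
```

Call:
send_rows --deltas '[{"x":0.0,"y":0.0,"z":0.0,"wx":0.0,"wy":0.0,"wz":0.5},{"x":0.0,"y":0.0,"z":0.0,"wx":0.0,"wy":0.0,"wz":1.0},{"x":0.0,"y":0.0,"z":0.0,"wx":0.0,"wy":0.0,"wz":1.5}]'

```text
time_s: 18.38
tcp_pos: [0.6031, -0.1264, 0.051]
tcp_rot: [0.0, 0.508, 0.861, -0.001]
ft_force: [-3.0, -2.1, 7.7]
width: 0.197
finger_force: 44.2
```

```bash
python3 -c "
from st import *
st()"
```

```text
t 18.38 q [ 0.58  0.76 -0.7   1.73  0.62  0.88  0.11] tcp [ 0.6031 -0.1264  0.051 ] yawY 28.93 tilt [-0.0011 -0.0011] F [-3.01 -2.05  7.73] M [-0.368  0.701  0.163] w 16.9 ff 44.2
```

Call:
send_rows --deltas '[{"x":0.0,"y":0.0,"z":0.0,"wx":0.0,"wy":0.0,"wz":0.5},{"x":0.0,"y":0.0,"z":0.0,"wx":0.0,"wy":0.0,"wz":1.0},{"x":0.0,"y":0.0,"z":0.0,"wx":0.0,"wy":0.0,"wz":1.5}]'

```text
time_s: 18.75
tcp_pos: [0.6031, -0.1263, 0.051]
tcp_rot: [0.0, 0.519, 0.855, -0.001]
ft_force: [-2.8, -2.3, 9.0]
width: 0.201
finger_force: 44.2
```

```bash
python3 -c "
from st import *
st()"
```

```text
t 18.75 q [ 0.57  0.76 -0.69  1.73  0.61  0.88  0.09] tcp [ 0.6031 -0.1263  0.051 ] yawY 27.44 tilt [-0.001  -0.0011] F [-2.75 -2.26  9.01] M [-0.399  0.684  0.186] w 17.2 ff 44.2
```

Call:
send_rows --deltas '[{"x":0.0,"y":0.0,"z":0.0,"wx":0.0,"wy":0.0,"wz":0.5},{"x":0.0,"y":0.0,"z":0.0,"wx":0.0,"wy":0.0,"wz":1.0},{"x":0.0,"y":0.0,"z":0.0,"wx":0.0,"wy":0.0,"wz":1.5}]'

```text
time_s: 19.12
tcp_pos: [0.603, -0.1264, 0.051]
tcp_rot: [0.0, 0.53, 0.848, -0.001]
ft_force: [-3.7, -2.2, 8.8]
width: 0.194
finger_force: 44.2
```

```bash
python3 -c "
from st import *
st()"
```

```text
t 19.12 q [ 0.57  0.76 -0.69  1.73  0.61  0.88  0.07] tcp [ 0.603  -0.1264  0.051 ] yawY 25.94 tilt [-0.0011 -0.0012] F [-3.72 -2.24  8.81] M [-0.513  0.699  0.171] w 16.6 ff 44.2
```

Call:
send_rows --deltas '[{"x":0.0,"y":0.0,"z":0.0,"wx":0.0,"wy":0.0,"wz":0.5},{"x":0.0,"y":0.0,"z":0.0,"wx":0.0,"wy":0.0,"wz":1.0},{"x":0.0,"y":0.0,"z":0.0,"wx":0.0,"wy":0.0,"wz":1.5}]'

```text
time_s: 19.5
tcp_pos: [0.603, -0.1264, 0.051]
tcp_rot: [0.0, 0.541, 0.841, -0.001]
ft_force: [-4.1, -1.7, 8.5]
width: 0.197
finger_force: 44.2
```

```bash
python3 -c "
from st import *
st()"
```

```text
t 19.5 q [ 0.57  0.76 -0.68  1.73  0.6   0.87  0.04] tcp [ 0.603  -0.1264  0.051 ] yawY 24.43 tilt [-0.0011 -0.0012] F [-4.07 -1.74  8.51] M [-0.419  0.681  0.148] w 16.8 ff 44.2
```

Call:
send_rows --deltas '[{"x":0.0,"y":0.0,"z":0.0,"wx":0.0,"wy":0.0,"wz":0.5},{"x":0.0,"y":0.0,"z":0.0,"wx":0.0,"wy":0.0,"wz":1.0},{"x":0.0,"y":0.0,"z":0.0,"wx":0.0,"wy":0.0,"wz":1.5}]'

```text
time_s: 19.88
tcp_pos: [0.603, -0.1264, 0.051]
tcp_rot: [0.0, 0.552, 0.834, -0.001]
ft_force: [-2.9, -1.6, 7.4]
width: 0.196
finger_force: 44.2
```

```bash
python3 -c "
from st import *
st()
s=manip.read_camera('scene');cv2.imwrite('pics/s7.png',s)
R=np.array([[.9992,-.04],[.04,.9992]])
for f in('s4','s6','s7'):
    im=cv2.imread(f'pics/{f}.png')
    ct,c=blob(im,(325,205,350,245),lambda c:c.min(2)>165);print(f,c,onz('scene',c,.048)[0,:2]@R.T)"
```

```text
t 19.88 q [ 0.56  0.76 -0.67  1.73  0.6   0.87  0.02] tcp [ 0.603  -0.1264  0.051 ] yawY 22.94 tilt [-0.0012 -0.0012] F [-2.92 -1.57  7.44] M [-0.37   0.768  0.176] w 16.7 ff 44.2
s4 [331.62041906 223.73645634] [ 0.55719639 -0.05404755]
s6 [334.88593988 225.8277207 ] [ 0.55741744 -0.04446395]
s7 [335.52716672 207.00290826] [ 0.50905022 -0.09236236]
```

Call:
send_rows --deltas '[{"x":0.0,"y":0.0,"z":0.0,"wx":0.0,"wy":0.0,"wz":0.5},{"x":0.0,"y":0.0,"z":0.0,"wx":0.0,"wy":0.0,"wz":1.0},{"x":0.0,"y":0.0,"z":0.0,"wx":0.0,"wy":0.0,"wz":1.5}]'

```text
time_s: 20.3
tcp_pos: [0.603, -0.1264, 0.051]
tcp_rot: [0.0, 0.563, 0.826, -0.001]
ft_force: [-3.8, -1.1, 8.1]
width: 0.199
finger_force: 44.2
```

```bash
python3 -c "
from st import *
st()
a=cv2.imread('pics/s4.png')
t=a[212:240,325:344]  # mount patch
t=cv2.resize(t,None,fx=4,fy=4,interpolation=3)
for f in('s4','s5','s6','s7'):
    b=cv2.resize(cv2.imread(f'pics/{f}.png')[200:250,312:356],None,fx=4,fy=4,interpolation=3)
    m=cv2.minMaxLoc(cv2.matchTemplate(b,t,cv2.TM_CCOEFF_NORMED));print(f,m[1],np.array(m[3])/4)"
```

```text
t 20.3 q [ 0.56  0.75 -0.67  1.73  0.59  0.87  0.  ] tcp [ 0.603  -0.1264  0.051 ] yawY 21.45 tilt [-0.0012 -0.0013] F [-3.8  -1.12  8.1 ] M [-0.402  0.751  0.261] w 17.0 ff 44.2
s4 1.0 [13. 12.]
s5 0.9490873217582703 [13. 12.]
s6 0.8698016405105591 [13. 12.]
s7 0.8711504340171814 [13. 13.]
```

Call:
send_rows --deltas '[{"x":0.0,"y":0.0,"z":0.0,"wx":0.0,"wy":0.0,"wz":0.3},{"x":0.0,"y":0.0,"z":0.0,"wx":0.0,"wy":0.0,"wz":0.6}]'

```text
time_s: 20.55
tcp_pos: [0.6029, -0.1264, 0.051]
tcp_rot: [0.0, 0.567, 0.823, -0.001]
ft_force: [-3.3, -2.7, 8.0]
width: 0.2
finger_force: 44.2
```

```bash
python3 -c "
from st import *
st()"
```

```text
t 20.55 q [ 0.56  0.75 -0.66  1.73  0.59  0.87 -0.01] tcp [ 0.6029 -0.1264  0.051 ] yawY 20.86 tilt [-0.0013 -0.0013] F [-3.31 -2.7   8.02] M [-0.453  0.81   0.208] w 17.1 ff 44.2
```

Call:
send_rows --deltas '[{"x":0.0,"y":0.0,"z":0.0,"wx":0.0,"wy":0.0,"wz":0.3},{"x":0.0,"y":0.0,"z":0.0,"wx":0.0,"wy":0.0,"wz":0.6}]'

```text
time_s: 20.8
tcp_pos: [0.6029, -0.1264, 0.051]
tcp_rot: [0.0, 0.572, 0.82, -0.001]
ft_force: [-3.3, -2.0, 7.9]
width: 0.193
finger_force: 44.2
```

```bash
python3 -c "
from st import *
st()"
```

```text
t 20.8 q [ 0.56  0.75 -0.66  1.73  0.59  0.87 -0.01] tcp [ 0.6029 -0.1264  0.051 ] yawY 20.25 tilt [-0.0013 -0.0013] F [-3.31 -2.04  7.92] M [-0.475  0.75   0.224] w 16.5 ff 44.2
```

Call:
send_rows --deltas '[{"x":0.0,"y":0.0,"z":0.0,"wx":0.0,"wy":0.0,"wz":0.3},{"x":0.0,"y":0.0,"z":0.0,"wx":0.0,"wy":0.0,"wz":0.6}]'

```text
time_s: 21.05
tcp_pos: [0.6029, -0.1264, 0.051]
tcp_rot: [0.0, 0.576, 0.817, -0.001]
ft_force: [-3.7, -2.2, 7.8]
width: 0.198
finger_force: 44.2
```

```bash
python3 -c "
from st import *
st()"
```

```text
t 21.05 q [ 0.55  0.75 -0.66  1.73  0.58  0.86 -0.02] tcp [ 0.6029 -0.1264  0.051 ] yawY 19.66 tilt [-0.0013 -0.0013] F [-3.72 -2.16  7.75] M [-0.438  0.756  0.26 ] w 16.9 ff 44.2
```

Call:
send_rows --deltas '[{"x":0.0,"y":0.0,"z":0.0,"wx":0.0,"wy":0.0,"wz":0.3},{"x":0.0,"y":0.0,"z":0.0,"wx":0.0,"wy":0.0,"wz":0.6}]'

```text
time_s: 21.3
tcp_pos: [0.6029, -0.1265, 0.051]
tcp_rot: [0.0, 0.58, 0.814, -0.001]
ft_force: [-3.0, -2.8, 8.4]
width: 0.193
finger_force: 44.2
```

```bash
python3 -c "
from st import *
st()"
```

```text
t 21.3 q [ 0.55  0.75 -0.66  1.73  0.58  0.86 -0.03] tcp [ 0.6029 -0.1265  0.051 ] yawY 19.05 tilt [-0.0013 -0.0014] F [-2.99 -2.81  8.38] M [-0.434  0.789  0.271] w 16.5 ff 44.2
```

Call:
send_rows --deltas '[{"x":0.0,"y":0.0,"z":0.0,"wx":0.0,"wy":0.0,"wz":0.3},{"x":0.0,"y":0.0,"z":0.0,"wx":0.0,"wy":0.0,"wz":0.6}]'

```text
time_s: 21.55
tcp_pos: [0.6029, -0.1264, 0.051]
tcp_rot: [0.0, 0.585, 0.811, -0.001]
ft_force: [-3.3, -1.9, 8.7]
width: 0.199
finger_force: 44.2
```

```bash
python3 -c "
from st import *
st()"
```

```text
t 21.55 q [ 0.55  0.75 -0.65  1.73  0.58  0.86 -0.04] tcp [ 0.6029 -0.1264  0.051 ] yawY 18.45 tilt [-0.0013 -0.0014] F [-3.27 -1.89  8.69] M [-0.404  0.793  0.265] w 17.0 ff 44.2
```

Call:
send_rows --deltas '[{"x":0.0,"y":0.0,"z":0.0,"wx":0.0,"wy":0.0,"wz":0.4},{"x":0.0,"y":0.0,"z":0.0,"wx":0.0,"wy":0.0,"wz":0.8}]'

```text
time_s: 21.8
tcp_pos: [0.6029, -0.1265, 0.051]
tcp_rot: [0.0, 0.59, 0.807, -0.001]
ft_force: [-2.5, -1.2, 8.6]
width: 0.199
finger_force: 44.2
```

```bash
python3 -c "
from st import *
st()"
```

```text
t 21.8 q [ 0.55  0.75 -0.65  1.73  0.58  0.86 -0.05] tcp [ 0.6029 -0.1265  0.051 ] yawY 17.65 tilt [-0.0013 -0.0013] F [-2.5  -1.17  8.59] M [-0.383  0.785  0.257] w 17.0 ff 44.2
```

Call:
send_rows --deltas '[{"x":0.0,"y":0.0,"z":0.0,"wx":0.0,"wy":0.0,"wz":0.4},{"x":0.0,"y":0.0,"z":0.0,"wx":0.0,"wy":0.0,"wz":0.8}]'

```text
time_s: 22.05
tcp_pos: [0.6029, -0.1265, 0.051]
tcp_rot: [0.0, 0.596, 0.803, -0.001]
ft_force: [-3.6, -2.4, 8.0]
width: 0.199
finger_force: 44.2
```

```bash
python3 -c "
from st import *
st()
s=manip.read_camera('scene');t=manip.read_camera('top');cv2.imwrite('pics/s8.png',s);cv2.imwrite('pics/t8.png',t)
b=[cv2.resize(cv2.imread(f'pics/{f}.png')[200:275,262:362],None,fx=4,fy=4,interpolation=3) for f in('s5','s8')]
u=[cv2.resize(cv2.imread(f'pics/{f}.png')[190:264,300:400],None,fx=4,fy=4,interpolation=3) for f in('t4','t8')]
c=np.vstack([np.hstack(b),np.hstack(u)])
cv2.imwrite('pics/c8.png',cv2.convertScaleAbs(c,alpha=1.6,beta=10))"
```

```text
t 22.05 q [ 0.55  0.75 -0.65  1.73  0.57  0.86 -0.06] tcp [ 0.6029 -0.1265  0.051 ] yawY 16.85 tilt [-0.0014 -0.0014] F [-3.61 -2.41  8.  ] M [-0.418  0.775  0.244] w 17.0 ff 44.2
```

View pics/c8.png

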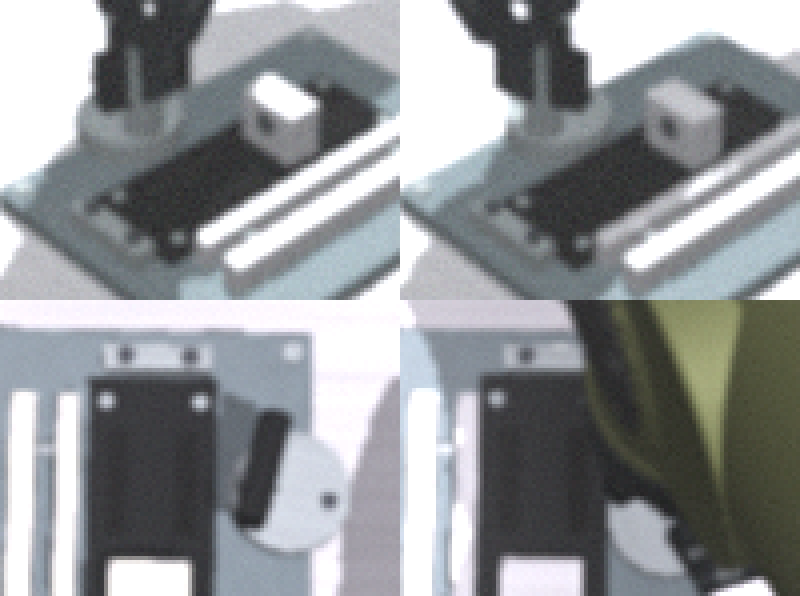

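The plate has moved about 2 px (3.6 mm) toward the fence and the disc touches it, with roughly 1 mm left to the fence. Continue.

Call:
send_rows --deltas '[{"x":0.0,"y":0.0,"z":0.0,"wx":0.0,"wy":0.0,"wz":0.4},{"x":0.0,"y":0.0,"z":0.0,"wx":0.0,"wy":0.0,"wz":0.8}]'

```text
time_s: 22.4
tcp_pos: [0.6029, -0.1265, 0.051]
tcp_rot: [0.0, 0.601, 0.799, -0.001]
ft_force: [-4.1, -1.4, 7.9]
width: 0.2
finger_force: 44.2
```

```bash
python3 -c "
from st import *
st()"
```

```text
t 22.4 q [ 0.54  0.75 -0.64  1.73  0.57  0.86 -0.07] tcp [ 0.6029 -0.1265  0.051 ] yawY 16.05 tilt [-0.0014 -0.0013] F [-4.11 -1.38  7.9 ] M [-0.453  0.831  0.276] w 17.1 ff 44.2
```

Call:
send_rows --deltas '[{"x":0.0,"y":0.0,"z":0.0,"wx":0.0,"wy":0.0,"wz":0.3},{"x":0.0,"y":0.0,"z":0.0,"wx":0.0,"wy":0.0,"wz":0.6}]'

```text
time_s: 22.65
tcp_pos: [0.6028, -0.1265, 0.051]
tcp_rot: [0.0, 0.606, 0.796, -0.001]
ft_force: [-3.5, -3.1, 7.8]
width: 0.2
finger_force: 44.2
```

```bash
python3 -c "
from st import *
st()"
```

```text
t 22.65 q [ 0.54  0.75 -0.64  1.73  0.57  0.86 -0.08] tcp [ 0.6028 -0.1265  0.051 ] yawY 15.45 tilt [-0.0014 -0.0014] F [-3.53 -3.08  7.84] M [-0.475  0.838  0.28 ] w 17.0 ff 44.2
```

Call:
send_rows --deltas '[{"x":0.0,"y":0.0,"z":0.0,"wx":0.0,"wy":0.0,"wz":0.3},{"x":0.0,"y":0.0,"z":0.0,"wx":0.0,"wy":0.0,"wz":0.6}]'

```text
time_s: 22.9
tcp_pos: [0.6028, -0.1265, 0.051]
tcp_rot: [0.0, 0.61, 0.793, -0.001]
ft_force: [-4.5, -2.6, 9.3]
width: 0.195
finger_force: 44.2
```

```bash
python3 -c "
from st import *
st()"
```

```text
t 22.9 q [ 0.54  0.75 -0.64  1.73  0.57  0.86 -0.09] tcp [ 0.6028 -0.1265  0.051 ] yawY 14.86 tilt [-0.0014 -0.0014] F [-4.48 -2.63  9.27] M [-0.457  0.831  0.345] w 16.7 ff 44.2
```

Call:
send_rows --deltas '[{"x":0.0,"y":0.0,"z":0.0,"wx":0.0,"wy":0.0,"wz":0.25},{"x":0.0,"y":0.0,"z":0.0,"wx":0.0,"wy":0.0,"wz":0.5}]'

```text
time_s: 23.15
tcp_pos: [0.6028, -0.1264, 0.051]
tcp_rot: [0.0, 0.613, 0.79, -0.001]
ft_force: [-4.2, -2.6, 8.5]
width: 0.195
finger_force: 44.2
```

```bash
python3 -c "
from st import *
st()"
```

```text
t 23.15 q [ 0.54  0.75 -0.63  1.73  0.56  0.86 -0.1 ] tcp [ 0.6028 -0.1264  0.051 ] yawY 14.37 tilt [-0.0014 -0.0014] F [-4.18 -2.59  8.48] M [-0.46   0.855  0.365] w 16.7 ff 44.2
```

Call:
send_rows --deltas '[{"x":0.0,"y":0.0,"z":0.0,"wx":0.0,"wy":0.0,"wz":0.25},{"x":0.0,"y":0.0,"z":0.0,"wx":0.0,"wy":0.0,"wz":0.5}]'

```text
time_s: 23.4
tcp_pos: [0.6028, -0.1265, 0.051]
tcp_rot: [0.0, 0.617, 0.787, -0.001]
ft_force: [-4.3, -1.7, 9.6]
width: 0.198
finger_force: 44.2
```

```bash
python3 -c "
from st import *
st()"
```

```text
t 23.4 q [ 0.54  0.74 -0.63  1.73  0.56  0.85 -0.1 ] tcp [ 0.6028 -0.1265  0.051 ] yawY 13.87 tilt [-0.0015 -0.0015] F [-4.28 -1.7   9.57] M [-0.475  0.815  0.342] w 16.9 ff 44.2
```

Call:
send_rows --deltas '[{"x":0.0,"y":0.0,"z":0.0,"wx":0.0,"wy":0.0,"wz":0.25},{"x":0.0,"y":0.0,"z":0.0,"wx":0.0,"wy":0.0,"wz":0.5}]'

```text
time_s: 23.65
tcp_pos: [0.6028, -0.1265, 0.051]
tcp_rot: [0.0, 0.62, 0.785, -0.001]
ft_force: [-3.9, -2.1, 7.8]
width: 0.201
finger_force: 44.2
```

```bash
python3 -c "
from st import *
st()"
```

```text
t 23.65 q [ 0.54  0.74 -0.63  1.73  0.56  0.85 -0.11] tcp [ 0.6028 -0.1265  0.051 ] yawY 13.37 tilt [-0.0015 -0.0015] F [-3.86 -2.12  7.79] M [-0.492  0.857  0.353] w 17.2 ff 44.2
```

Call:
send_rows --deltas '[{"x":0.0,"y":0.0,"z":0.0,"wx":0.0,"wy":0.0,"wz":0.0}]'

```text
time_s: 23.78
tcp_pos: [0.6028, -0.1265, 0.051]
tcp_rot: [0.0, 0.62, 0.785, -0.001]
ft_force: [-3.1, -0.8, 9.1]
width: 0.198
finger_force: 44.2
```

```bash
python3 -c "
from st import *
st()"
```

```text
t 23.77 q [ 0.54  0.74 -0.63  1.73  0.56  0.85 -0.11] tcp [ 0.6028 -0.1265  0.051 ] yawY 13.37 tilt [-0.0015 -0.0015] F [-3.15 -0.82  9.13] M [-0.442  0.852  0.276] w 16.9 ff 44.2
```

Call:
send_rows --deltas '[{"x":0.0,"y":0.0,"z":0.0,"wx":0.0,"wy":0.0,"wz":0.25},{"x":0.0,"y":0.0,"z":0.0,"wx":0.0,"wy":0.0,"wz":0.5},{"x":0.0,"y":0.0,"z":0.0,"wx":0.0,"wy":0.0,"wz":0.75}]'

```text
time_s: 24.15
tcp_pos: [0.6028, -0.1265, 0.051]
tcp_rot: [0.0, 0.625, 0.781, -0.001]
ft_force: [-3.8, -2.5, 8.0]
width: 0.197
finger_force: 44.2
```

```bash
python3 -c "
from st import *
st()"
```

```text
t 24.15 q [ 0.54  0.74 -0.63  1.73  0.56  0.85 -0.12] tcp [ 0.6028 -0.1265  0.051 ] yawY 12.62 tilt [-0.0016 -0.0015] F [-3.8  -2.52  7.95] M [-0.477  0.831  0.392] w 16.8 ff 44.2
```

Call:
send_rows --deltas '[{"x":0.0,"y":0.0,"z":0.0,"wx":0.0,"wy":0.0,"wz":0.25},{"x":0.0,"y":0.0,"z":0.0,"wx":0.0,"wy":0.0,"wz":0.5},{"x":0.0,"y":0.0,"z":0.0,"wx":0.0,"wy":0.0,"wz":0.75}]'

```text
time_s: 24.52
tcp_pos: [0.6027, -0.1265, 0.051]
tcp_rot: [0.0, 0.63, 0.776, -0.001]
ft_force: [-4.2, -2.6, 8.2]
width: 0.201
finger_force: 44.3
```

```bash
python3 -c "
from st import *
st()"
```

```text
t 24.52 q [ 0.53  0.74 -0.62  1.73  0.55  0.85 -0.13] tcp [ 0.6027 -0.1265  0.051 ] yawY 11.88 tilt [-0.0016 -0.0015] F [-4.17 -2.6   8.24] M [-0.5    0.872  0.476] w 17.2 ff 44.3
```

Call:
send_rows --deltas '[{"x":0.0,"y":0.0,"z":0.0,"wx":0.0,"wy":0.0,"wz":0.25},{"x":0.0,"y":0.0,"z":0.0,"wx":0.0,"wy":0.0,"wz":0.5}]'

```text
time_s: 24.78
tcp_pos: [0.6027, -0.1265, 0.051]
tcp_rot: [0.0, 0.633, 0.774, -0.001]
ft_force: [-3.5, -2.6, 9.0]
width: 0.196
finger_force: 44.3
```

```bash
python3 -c "
from st import *
st()"
```

```text
t 24.77 q [ 0.53  0.74 -0.62  1.73  0.55  0.85 -0.14] tcp [ 0.6027 -0.1265  0.051 ] yawY 11.39 tilt [-0.0016 -0.0015] F [-3.53 -2.64  8.98] M [-0.479  0.907  0.514] w 16.8 ff 44.3
```

About 0.51 N m felt, so about 10 N. Release and lift.

Call:
send_rows --deltas '[{"x":0.0,"y":0.0,"z":0.0,"wx":0.0,"wy":0.0,"wz":0.0},{"x":0.0,"y":0.0,"z":0.0,"wx":0.0,"wy":0.0,"wz":0.0},{"x":0.0,"y":0.0,"z":0.0,"wx":0.0,"wy":0.0,"wz":0.0},{"x":0.0,"y":0.0,"z":0.0,"wx":0.0,"wy":0.0,"wz":0.0}]' --grip 0.04

```text
time_s: 25.28
tcp_pos: [0.6035, -0.1255, 0.0503]
tcp_rot: [-0.0, 0.634, 0.774, 0.0]
ft_force: [0.6, 0.4, -0.5]
width: 0.466
finger_force: 0.0
```

Call:
send_rows --deltas '[{"x":0.0,"y":0.0,"z":-0.03,"wx":0.0,"wy":0.0,"wz":0.0},{"x":0.0,"y":0.0,"z":-0.07,"wx":0.0,"wy":0.0,"wz":0.0},{"x":0.0,"y":0.0,"z":-0.11,"wx":0.0,"wy":0.0,"wz":0.0},{"x":-0.05,"y":0.0,"z":-0.11,"wx":0.0,"wy":0.0,"wz":0.0},{"x":-0.1,"y":-0.03,"z":-0.11,"wx":0.0,"wy":0.0,"wz":0.0},{"x":-0.15,"y":-0.06,"z":-0.11,"wx":0.0,"wy":0.0,"wz":0.0},{"x":-0.2,"y":-0.09,"z":-0.11,"wx":0.0,"wy":0.0,"wz":0.0},{"x":-0.2,"y":-0.09,"z":-0.11,"wx":0.0,"wy":0.0,"wz":0.0}]'

```text
time_s: 26.28
tcp_pos: [0.5512, -0.3464, 0.1594]
tcp_rot: [-0.0, 0.637, 0.77, -0.002]
ft_force: [-0.1, -0.1, 0.6]
width: 0.469
finger_force: 0.0
```

```bash
python3 -c "
from st import *
st()
t=manip.read_camera('top');s=manip.read_camera('scene');cv2.imwrite('pics/t9.png',t);cv2.imwrite('pics/s9.png',s)
R=np.array([[.9992,-.04],[.04,.9992]])
for f in('t4','t9'):
    im=cv2.imread(f'pics/{f}.png')
    ct,c=blob(im,(319,205,356,300),lambda c:c.max(2)<55)
    e=onz('top',ct,.018)[:,:2]@R.T
    L=[np.percentile(e[(e[:,0]>a)&(e[:,0]<a+.02),1],95).round(4) for a in(.50,.53,.56,.59,.62)];print(f,'plate +y edge',L,'x max',np.percentile(e[:,0],98).round(4))
    ft,c=blob(im,(310,208,324,300),lambda c:c.min(2)>115);g=onz('top',ft,.029)[:,:2]@R.T
    print(' fence face',[np.percentile(g[(g[:,0]>a)&(g[:,0]<a+.02),1],5).round(4) for a in(.51,.53,.56,.59,.62)])
d=cv2.absdiff(cv2.imread('pics/t9.png'),cv2.imread('pics/top0.png'))
for n,(x,y) in dict(jar=(248,158),pin=(240,351),wheel=(162,165),bat=(502,243),blue=(166,354)).items():print(n,d[y-12:y+12,x-12:x+12].mean())"
```

```text
t 26.27 q [ 0.91  0.68 -0.69  1.52  0.46  1.11  0.31] tcp [ 0.5512 -0.3464  0.1594] yawY 10.8 tilt [-0.0022 -0.0032] F [-0.14 -0.06  0.59] M [ 0.019 -0.021  0.001] w 40.0 ff 0.0
t4 plate +y edge [np.float64(-0.0239), np.float64(-0.0237), np.float64(-0.0241), np.float64(-0.0244), np.float64(-0.0247)] x max 0.6583
 fence face [np.float64(-0.0201), np.float64(-0.0203), np.float64(-0.0197), np.float64(-0.0204), np.float64(-0.0197)]
t9 plate +y edge [np.float64(-0.0214), np.float64(-0.0206), np.float64(-0.02), np.float64(-0.0211), np.float64(-0.0209)] x max 0.66
 fence face [np.float64(-0.0186), np.float64(-0.0191), np.float64(-0.0187), np.float64(-0.019), np.float64(-0.0188)]
jar 5.2123842592592595
pin 6.299768518518518
wheel 5.305555555555555
bat 6.256944444444445
blue 3.759837962962963
```

```bash
python3 -c "
from st import *
T={'0':cv2.imread('pics/top0.png'),'4':cv2.imread('pics/t4.png'),'9':np.mean([manip.read_camera('top') for _ in range(4)],0)}
# per row: 50% crossings (columns) of the bright bars; report right/left edges averaged over rows
for k,im in T.items():
    g=np.asarray(im,float).mean(2);out=[]
    for y in range(216,290):
        r=g[y,296:326]
        if k=='0':pass
        xs=[]
        for i in range(len(r)-1):
            if (r[i]-127)*(r[i+1]-127)<0: xs.append(296+i+(127-r[i])/(r[i+1]-r[i]))
        if len(xs)==4:out.append(np.array(xs)-[0.035*0]*4)
    out=np.array(out);ys=len(out);print(k,ys,np.median(out,0).round(2) if ys else '', 'bar widths',np.median(out[:,1]-out[:,0]).round(2),np.median(out[:,3]-out[:,2]).round(2),'gap',np.mean(out[:,2]-out[:,1]).round(3), 'bright',g[230:270,304].mean().round(1),g[230:270,316].mean().round(1),g[230:270,310].mean().round(1))
"
```

```text
0 71 [301.05 306.95 313.09 317.86] bar widths 5.87 4.79 gap 6.189 bright 159.9 160.0 89.8
4 71 [300.87 307.15 312.97 318.11] bar widths 6.21 5.14 gap 5.862 bright 167.0 167.3 94.3
9 65 [301.1  307.46 312.79 317.65] bar widths 6.29 4.87 gap 5.496 bright 167.6 168.1 93.7
```

Measured fence deflection is about 0.3–0.65 mm, i.e. 6–13 N, which agrees with the torque. The plate is flush with the fence, and the bystanders are unmoved. Handing in.

```bash
python3 -c "
from station import manip
print(manip.hand_in())"
```

```text
the job is handed in; nothing more can be done
None
```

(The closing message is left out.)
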